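# Hold a colour reader flush on a sherd on the tilting stage

### The job

Lay the broad flat sherd on the narrow sloping stage, lengthwise up the slope, centred across it and with its lower edge at the stage's lip, and let go of it. Then pick up the hand-held colour reader, tilt it to match the slope, set its measuring plate flush on the middle of the sherd, and finish while still holding it there, pressed on gently but clearly (about 10 newtons). Do not change the stage's tilt, and leave the other things on the table alone.

Things in the scene. Friction and masses are not known exactly. Their poses are not given: they have to be found in the camera images.
- sherd_center (a point): centre (half-way up) of the loose flat terracotta sherd: tile-like, 60 mm long (x), 46 mm wide (y), 12 mm thick (z), about 60 g, flat on the table; the biggest and squarest loose sherd. Top and underside are flat and parallel. Its sides at y = +-23 mm are parallel over the middle 44 mm of its length: grip it across these.
- sherd: the same sherd; origin at the centre of its underside, same axes. Its ends lie 30 mm from the centre; the -x end is 40 mm broad, the +x end 22 mm; either may go against the lip. Other loose sherds are under 25 mm wide, or triangular and 8 mm thick.
- reader_center (a point): centre (half-way up) of the loose hand-held colour reader, 80 mm high, about 220 g, standing upright on its measuring plate on the table. Its grey body, 36 mm (x) by 30 mm (y), reaches from 6 mm above the underside to the top: grip it across the 30 mm. z points from plate to top. Sherd and reader start on opposite sides (left, right), either way round.
- reader_plate (a point): centre of the flat underside of the reader's measuring plate (black, 44 mm in x, 38 mm in y, 6 mm thick), 40 mm below the reader's centre; axes as the reader's.
- reader: the colour reader as a body; origin at the centre of the plate's underside.
- stage_face (a point): centre of the upper face of the stage: an aluminium slab 74 mm along the slope (x), only 34 mm wide (y), 10 mm thick, on a fixed stand, face centre about 97 mm above the table. z is the outward normal, x points up the slope, away from the robot; the low edge is nearer the robot. Slope 14 to 31 degrees, different each time, as are the stand's place and yaw.
- stage_upper_edge (a point): middle of the upper end of the stage's face, 37 mm up the slope from its centre. At the low end a lip stands 5 mm above the face over the full width, inner side at x = -33 mm from the face's centre: a sherd touching the lip has its centre at x = -3 mm, z = +6 mm. The sherd overhangs the stage by 6 mm on both sides.
- stage: the tilting stage as a body; origin on its pivot, 24 mm below the face's centre along the normal; the pivot runs along y. Clamped stiffly: a push of 30 N square on the face does not turn it. Two cheeks (52 mm over their outer sides, tops 90 mm above the table) carry it, with a clamp knob at the +y side.
- sherd_small: small bystander sherd, about 34 x 20 x 9 mm (loose, leave alone)
- sherd_strip: narrow bystander sherd, about 50 x 18 x 11 mm (loose, leave alone)
- sherd_tri: triangular bystander sherd, about 34 x 33 x 8 mm (loose, leave alone)
- scale_bar: white photo scale bar, 100 x 20 x 8 mm (loose, leave alone)
- brush: cleaning brush lying on the table between the robot and the right half of the work area (loose, leave alone)
- jar: closed jar, 52 mm across, 70 mm high (loose, leave alone)
- weight: knobbed brass paperweight, 44 mm across, 48 mm high (loose, leave alone)
Mind the look-alikes: they are no part of the job. What is shaped like the sherd but turquoise is not meant. Leave any green or red look-alike of the reader alone.

How it is judged:
On the way:
1. the flat sherd lies on the sloping stage, centred, lower edge at the lip, and has been let go (x of sherd_center in the frame of stage_face between -0.012 and 0.007 m and y of sherd_center in the frame of stage_face between -0.009 and 0.009 m and z of sherd_center in the frame of stage_face between 0.003 and 0.009 m and angle between the z axis of sherd_center and the z axis of stage_face, either way round below 0.07 rad and angle between the x axis of sherd_center and the x axis of stage_face, either way round below 0.2 rad and contact force between the fingers and sherd below 0.2 N and linear speed of sherd below 0.02 m/s), for 0.2 s.
At the end, for the whole second after the job is handed in: Sherd flat on the stage (4 deg; turned < 11 deg; 9 mm of centre line; 10 mm of the lip), untouched by the fingers; reader held, plate flush on it (3.5 deg, gap < 2 mm, within 12 mm lengthwise and 10 mm across of its middle), pressing with 4 to 30 N, at rest (x of sherd_center in the frame of stage_face between -0.012 and 0.007 m and y of sherd_center in the frame of stage_face between -0.009 and 0.009 m and z of sherd_center in the frame of stage_face between 0.003 and 0.009 m and angle between the z axis of sherd_center and the z axis of stage_face, either way round below 0.07 rad and angle between the x axis of sherd_center and the x axis of stage_face, either way round below 0.2 rad and x of reader_plate in the frame of sherd_center between -0.012 and 0.012 m and y of reader_plate in the frame of sherd_center between -0.01 and 0.01 m and z of reader_plate in the frame of sherd_center between 0.004 and 0.008 m and angle between the z axis of reader_plate and the z axis of stage_face, either way round below 0.06 rad and contact force between reader and sherd between 4 and 30 N and contact force between the fingers and reader above 3 N and contact force between the fingers and sherd below 0.2 N and contact force between reader and stage below 0.2 N and linear speed of each of reader, sherd below 0.01 m/s); the arm keeps its last pose, push and grip.
It fails at once if a bystander was moved by more than 30 mm (distance of any of sherd_small, sherd_strip, sherd_tri, scale_bar, brush, jar, weight from where it was at the start of the episode above 0.03 m).
It fails at once if the stage's tilt was changed (its upper edge moved over 4 mm) (distance of stage_upper_edge from where it was at the start of the episode above 0.004 m).
It fails at once if the reader was pressed on the sherd with over 45 N (contact force between reader and sherd above 45 N).
It also fails if it takes over 51 s, if anything falls off the work surface, if the arm or the gripper's body presses on something with over 40 N, if the wrist force passes 120 N, or if a joint passes its speed limit or range.

### The arm

A 6-joint arm with a two-finger parallel gripper is mounted at the origin on the work surface. World frame = base frame: x ahead of the robot, y to its left, z up, the work surface at z = 0. Lengths are in m, angles in rad, forces in N, time in s.
With the tool pointing down it reaches from about 0.3 to 0.85 m from the base axis. Payload 5.4 kg.
Tool frame: the origin (TCP) lies between the finger pads; the fingertips stand 22 mm ahead of it and the grasp point (between the pads) lies 3 mm ahead of it; z points along the fingers, y is the line along which they close (so a half turn about z gives the same grasp; the last joint's range is limited). The gripper opens to 85 mm and grips with 20 to 120 N. Pads are 22 mm wide; open, the fingers measure 114 mm over their backs; the gripper's body (76 mm by 85 mm) begins 54 mm behind the grasp point. The pads swing forward as they close: fully open they stand 13 mm farther back than shut.
Start: joints at [1.08, 0.158, 1.597, -0, 1.386, -0.21], TCP at [0.159, 0.552, 0.253] pointing down, gripper open.
Joint ranges: [-2.91, 2.91], [-0.94, 2.29], [0.18, 2.7], [-1.29, 4.43], [0.17, 2.64], [-3, 3]. Speed limits (rad/s): [2.57, 2.57, 3.14, 3.14, 3.14, 3.14].

### API

Orientations are given as a unit quaternion [x, y, z, w].
In Python, from workcell import * gives the robot as it stands.
- The arm moves only by the tool jog_arm, never from a script. Its argument "targets" is a list of rows, each a list of 7 numbers: the shift along the tool's x, y, z each as a share of 2 cm, from -1 to 1, then the turn, a rotation vector about the tool's x, y, z each as a share of 4 degrees, from -1 to 1, then the opening, from 0 (shut) to 1 (fully open). A call has exactly 5 rows; each row shifts and turns the commanded pose from where the row before left it, along the tool's axes as they then stand; what a row does not reach is not made up. A row lasts 1/12 s, in which the tool goes at most 41.7 mm and 7.16 degrees, less where a joint would pass 70% of its speed; a pose out of reach is approached as far as the arm can. A call with a number of a shift or a turn outside -1 to 1 is refused whole. A call with a gripper value outside its range is refused whole. The fingers move at their own pace and stop on an object; "squeeze" is the grip in N (left out, the last holds). Time passes only in rows, so rows that do not move let the fingers close, or fill a call up. It gives the time, the measured TCP pose, the force, the opening and the grip force at its end, in the units of the state.
- read_state(): the state, without advancing time (a new reading comes with each control period).
- camera(name): name is "side" or "top"; returns the picture (384x512x3 uint8, red, green, blue); there is no depth.
- camera_info(name): a dict with "fx", "fy", "cx", "cy" (pixels), "extrinsics" (4x4, takes a point from camera to world coordinates). Camera axes: x right, y down, z forward; pixel columns grow to the right and rows downward; lengths in m; the calibration is good to about 2 mm. A picture is of the moment at which its call begins. camera_info takes no time and is no camera call.
- sign_off(): hands the job in; it is judged then, once.
Trained networks look in the newest picture that a camera, given by its name, has taken for a name from the list of things; names that differ only in an ending like _2 or _b are one class to them, and where a whole thing is asked for, a point or a joint stands for the part that bears it (a point fixed in the world has none). Each returns a list of dicts, best first, with "conf" (0 to 1); they miss things now and then, are a little off and sometimes report something else, mostly with a low value. They report only what shows in the picture. A call takes as long as a camera call. They do not tell look-alikes from the thing itself.
- trace(camera, target): "region" (384x512 bool, what is visible of it) and "pixel" ([column, row] in pixels, amid what is visible of it).
The state is a dict: "t": time; "joints": joint angles; "dq": joint speeds; "effort": joint torques, N m; "tool_pos": TCP position; "tool_rot": TCP orientation; "ft_force": force on the tool from outside, world axes, zero at the start; "ft_torque": the same for the moment, N m; "gripper_width": opening from 0.0 (shut) to 1.0 (fully open); "grasp_force": force on a finger pad.
Only numpy, scipy, OpenCV 4.12 (cv2) and the standard library are available. Lean on these libraries where they do the work, as an engineer would, in place of code of your own. Each camera call takes 0.05 s, during which the arm holds its last target. There are 200 camera calls.

## Working session

There is one attempt and no reset: what is moved stays moved. The work goes in short steps, Python scripts to look and compute and a tool call to move; the robot and the scene stay as the last step left them, time stands still between calls to the robot, and variables do not carry over. Pictures are saved under pics/ and viewed, at most 10 in all, crops included, and the job is handed in when it is done.

Besides the shell and the picture viewer there is one more tool, called in YAML: its name, and indented under it one key for each argument. jog_arm: Moves the arm, as the interface text tells. Shift numbers are shares of 2 cm and turn numbers shares of 4 degrees, none past 1 either way. Its arguments: {"type":"object","properties":{"targets":{"type":"array","items":{"type":"array","items":{"type":"number","minimum":-1,"maximum":1}}},"squeeze":{"type":"number"}},"required":["targets"]}

```bash
ls; mkdir -p pics; python3 - <<'E'
from workcell import *
import cv2,numpy as np
ims=[]
for n in("top","side"):
    im=camera(n);cv2.imwrite(f"pics/{n}0.png",im[...,::-1])
    i=camera_info(n);print(n,i["fx"],i["fy"],i["cx"],i["cy"],np.round(i["extrinsics"],4).tolist())
    for t in("sherd","reader","stage","stage_face","stage_upper_edge","sherd_center","reader_plate","scale_bar","brush","jar","weight"):
        print(t,[(round(d["conf"],2),np.round(d["pixel"]).tolist(),int(d["region"].sum())) for d in trace(n,t)[:4]])
s=read_state();print(s)
E
```

```text
pics
top 413.01363488209853 413.01363488209853 257.59432859876785 198.2689159709721 [[0.0018, -0.9914, 0.131, 0.3853], [-0.9998, 0.0011, 0.0215, -0.0223], [-0.0215, -0.131, -0.9911, 1.2635], [0.0, 0.0, 0.0, 1.0]]
sherd [(0.88, [343.0, 222.0], 301), (0.54, [333.0, 188.0], 290)]
reader [(0.63, [174.0, 225.0], 237), (0.55, [206.0, 233.0], 220), (0.52, [182.0, 251.0], 229), (0.2, [255.0, 187.0], 301)]
stage [(0.57, [254.0, 187.0], 339)]
stage_face []
stage_upper_edge [(0.77, [254.0, 185.0], 318)]
sherd_center [(0.86, [344.0, 221.0], 301), (0.8, [331.0, 188.0], 273)]
reader_plate [(0.65, [179.0, 255.0], 223), (0.6, [207.0, 237.0], 240), (0.57, [176.0, 226.0], 272), (0.55, [345.0, 222.0], 319)]
scale_bar [(0.76, [337.0, 145.0], 191)]
brush [(0.89, [351.0, 282.0], 796)]
jar [(0.82, [229.0, 132.0], 288)]
weight [(0.68, [288.0, 134.0], 162)]
side 473.9689655492461 473.9689655492461 248.99761788651918 190.89895086066664 [[-0.9889, -0.1099, 0.0998, 0.4467], [-0.1482, 0.6863, -0.7121, 0.744], [0.0098, -0.719, -0.695, 0.8063], [0.0, 0.0, 0.0, 1.0]]
sherd [(0.56, [245.0, 156.0], 283), (0.55, [288.
[... 597 characters left out ...]
ints': array([ 1.07992205e+00,  1.58416053e-01,  1.59698365e+00, -3.56942829e-05,
        1.38619009e+00, -2.10092248e-01]), 'dq': array([-5.44646211e-04, -1.59581500e-03,  1.04957855e-03,  1.33581900e-03,
       -4.39078291e-05,  2.13342665e-03]), 'effort': array([-4.76750974e-04, -3.96016252e+01, -3.31693089e+01, -2.77857471e-04,
        8.50332835e-04, -1.44129274e-06]), 'tool_pos': array([0.15935786, 0.55246649, 0.25329832]), 'tool_rot': array([ 1.39927048e-01,  9.90161816e-01, -4.67977237e-06,  1.69686684e-05]), 'ft_force': array([ 0.51333912, -0.00463308,  0.26711563]), 'ft_torque': array([-0.0271497 , -0.00816936,  0.01215452]), 'grasp_force': 0.0, 'gripper_width': 0.9963670687717566}
```

```bash
python3 - <<'E'
import cv2,numpy as np
a=cv2.imread("pics/top0.png")[115:305,140:400];b=cv2.imread("pics/side0.png")[110:350,120:420]
cv2.imwrite("pics/a.png",cv2.resize(a,None,fx=3,fy=3,interpolation=cv2.INTER_CUBIC))
cv2.imwrite("pics/b.png",cv2.resize(b,None,fx=2.5,fy=2.5,interpolation=cv2.INTER_CUBIC))
E
```

```text
(no output)
```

View pics/a.png

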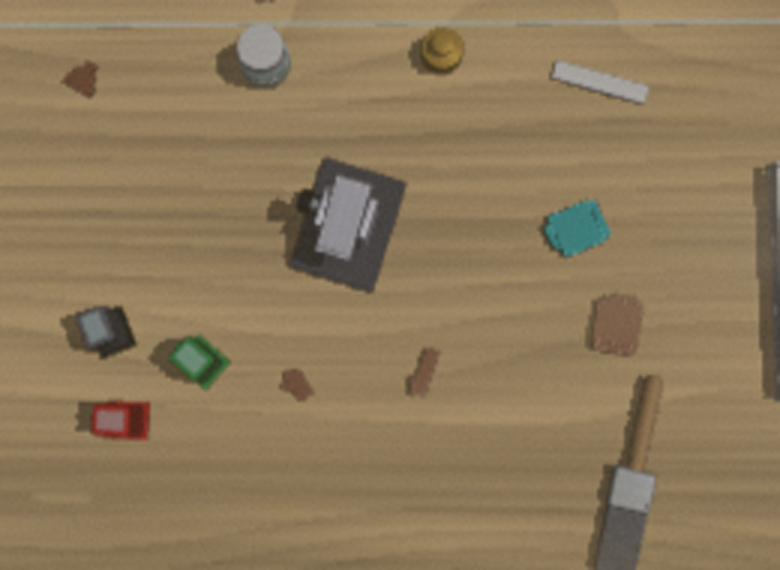

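View pics/b.png

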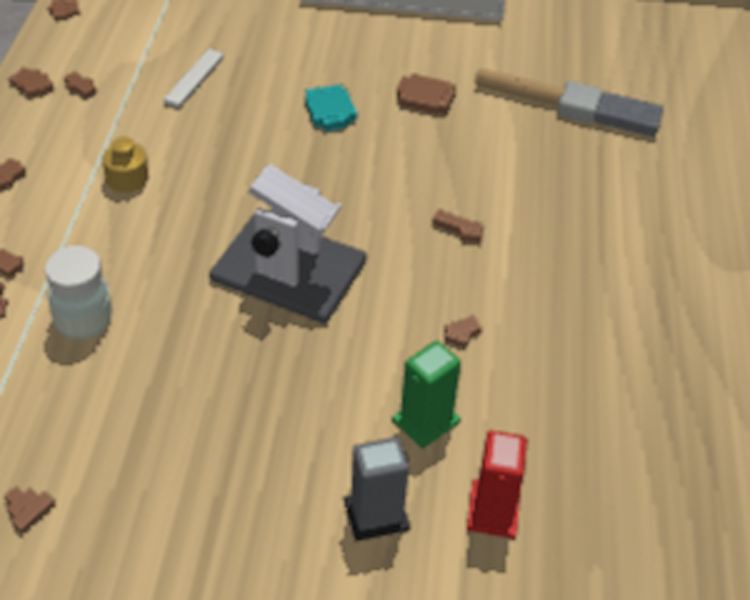

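The views show these candidates. All pixels are in full-image coordinates.
- **Sherd:** brown squarish tile at top (345,223) against the turquoise one at (332,190). The brown one is terracotta, so it fits.
- **Reader:** grey at top (174,225), green at (206,234), red at (180,255). The grey one with the black plate fits.
- **Stage:** at top (254,187), with its knob on the left (+y).

I'll confirm these in one enlarged crop.

```bash
python3 - <<'E'
import cv2,numpy as np
T=cv2.imread("pics/top0.png");S=cv2.imread("pics/side0.png")
def c(im,x,y,f=8):
    w,h=400//f,296//f
    x0,y0=int(x-w/2),int(y-h/2); t=cv2.resize(im[y0:y0+h,x0:x0+w],(400,296),interpolation=cv2.INTER_CUBIC)
    cv2.putText(t,f"{x0},{y0} x{f}",(5,290),0,.5,(0,255,255),1);return t
cv2.imwrite("pics/c.png",np.vstack([np.hstack([c(T,255,187),c(S,238,188)]),np.hstack([c(T,345,223),c(T,176,226)])]))
E
```

```text
(no output)
```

View pics/c.png

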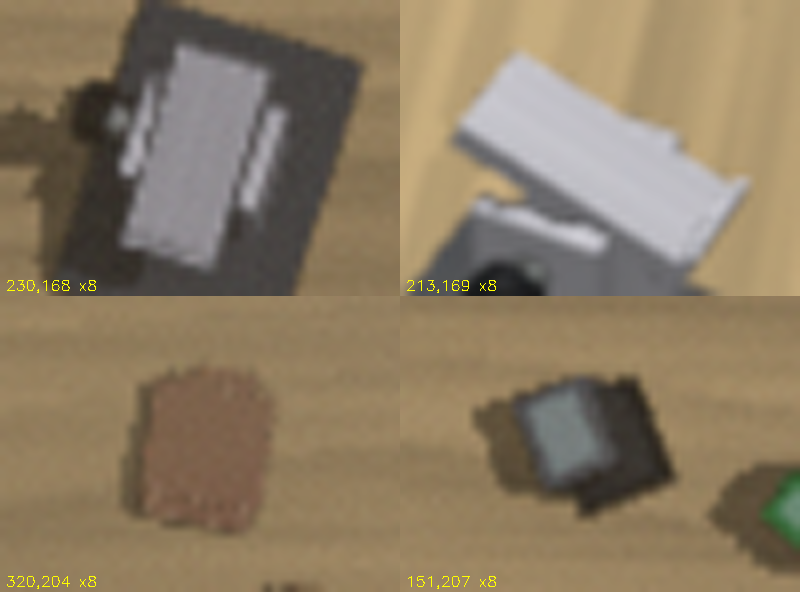

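The crop confirms the choices: brown tile, grey reader with the black plate, and a bright stage slab with its low end at the bottom of the image. Next I'll fit poses to the corners I read off.

```bash
cat > h.py <<'E'
from workcell import *
import cv2,numpy as np
from scipy.optimize import least_squares
from scipy.spatial.transform import Rotation as R
def proj(n,P):
    i=camera_info(n);E=np.array(i["extrinsics"]);c=(np.asarray(P)-E[:3,3])@E[:3,:3]
    return np.c_[c[:,0]/c[:,2]*i["fx"]+i["cx"],c[:,1]/c[:,2]*i["fy"]+i["cy"]]
def back(n,uv,z):
    i=camera_info(n);E=np.array(i["extrinsics"]);uv=np.atleast_2d(uv).astype(float)
    d=np.c_[(uv[:,0]-i["cx"])/i["fx"],(uv[:,1]-i["cy"])/i["fy"],np.ones(len(uv))]@E[:3,:3].T
    return E[:3,3]+d*((z-E[2,3])/d[:,2])[:,None]
def full(p,x0,y0,tx=0,ty=0,f=8): return (np.array(p,float)-[tx,ty]+.5)/f-.5+[x0,y0]
E
python3 - <<'E'
from h import *
mm=1e-3
def fit(p0,obs,z_prior=None,tilt=True):
    def fn(p):
        r=R.from_euler("ZY",[p[3],-p[4] if tilt else 0]);e=[]
        for n,uv,P in obs: e.append((proj(n,r.apply(np.array(P)*mm)+p[:3])-uv).ravel())
        e.append([(p[2]-z_prior)/.002]);return np.concatenate(e)
    s=least_squares(fn,p0);return s
tp=full([(178,42),(272,72),(212,270),(122,240)],230,168)
sd=full([(518,52),(455,135),(690,265),(747,180)],213,169,400,0)
for zt in(0,-10):
  for zs in (0,-10):
    s=fit([.5,0,.097,0,.4],[("top",tp,[(37,17,zt),(37,-17,zt),(-37,-17,5),(-37,17,5)]),("side",sd,[(37,-17,zs),(37,17,zs),(-37,17,5),(-37,-17,5)])],.097)
    print("stage",zt,zs,np.round(s.x[:3],4),np.round(np.degrees(s.x[3:]),1),round(s.cost,2),np.round(s.fun[:16],1))
rd=full([(518,400),(590,378),(612,462),(540,488)],151,207,400,296);pl=full([(635,378),(675,480),(583,515)],151,207,400,296)
P=[(18,15,80),(18,-15,80),(-18,-15,80),(-18,15,80)];Q=[(22,-19,6),(-22,-19,6),(-22,19,6)]
s=fit([.5,.2,0,0,0],[("top",rd,P),("top",pl,Q)],0,False)
print("reader",np.round(s.x[:3],4),np.degrees(s.x[3]),s.cost,np.round(s.fun,1))
im=cv2.imread("pics/top0.png");lab=cv2.cvtColor(im,cv2.COLOR_BGR2LAB)[204:242,320:372]
m=((lab[...,1].astype(int)-lab[...,2]+30)>20).astype(np.uint8)
a=lab[...,1].astype(int)-lab[...,2];_,m=cv2.threshold(cv2.normalize(a.astype(np.float32),None,0,255,cv2.NORM_MINMAX).astype(np.uint8),0,1,cv2.THRESH_OTSU)
n,l,st,ce=cv2.connectedComponentsWithStats(m);k=1+np.argmax(st[1:,4]);ys,xs=np.nonzero(l==k)
W=back("top",np.c_[xs+320,ys+204],.012)[:,:2]*1000
rr=cv2.minAreaRect(W.astype(np.float32));print("sherd",st[k],W.mean(0),rr)
ev=np.linalg.eigh(np.cov(W.T));print(np.degrees(np.arctan2(*ev[1][::-1,1])),np.sqrt(ev[0]*12))
for v in range(204,242): 
    q=xs[ys+204==v]
    if len(q):print(v,q.min()+320,q.max()+320,end="; ")
E
```

```text
stage 0 0 [0.5735 0.0134 0.096 ] [-17.7  17.9] 1.56 [ 0.2 -0.3 -0.2 -0.5 -0.3 -0.5 -0.3 -0.4 -0.2  0.2  0.2 -0.7  0.8 -0.3
  0.6  0.4]
stage 0 -10 [0.5726 0.0123 0.098 ] [-18.3  24.5] 1.57 [ 0.5  0.1  0.1  0.   0.1 -0.5  0.1 -0.4 -0.6  0.5 -0.3 -0.4  0.7 -0.
  0.6  0.8]
stage -10 0 [0.5732 0.0139 0.0962] [-17.5  17.7] 2.06 [ 0.4 -0.6 -0.1 -0.9 -0.4 -0.5 -0.4 -0.3 -0.2  0.3  0.3 -0.5  0.9 -0.3
  0.7  0.4]
stage -10 -10 [0.5721 0.0129 0.0982] [-17.8  25.3] 2.38 [ 0.7 -0.5  0.3 -0.7  0.  -0.3  0.  -0.2 -0.5  0.5 -0.1 -0.4  1.   0.2
  0.7  0.9]
reader [ 4.687e-01  2.522e-01 -1.000e-04] 19.387368459184223 1.9661252486194492 [-0.9 -0.2 -0.1 -0.9  1.   0.4  0.1  0.6  0.5 -0.4 -0.1  0.4 -0.4  0.1
 -0.1]
sherd [ 15   8  19  22 314] [ 475.61291558 -258.40541674] ((477.2135314941406, -258.114501953125), (50.42946243286133, 62.37804412841797), 80.61952209472656)
164.12071067328824 [48.15480407 58.44861398]
212 345 345; 213 344 349; 214 339 351; 215 338 351; 216 337 353; 217 337 353; 218 338 353; 219 338 353; 220 337 353; 221 337 353; 222 337 353; 223 337 353; 224 336 352; 225 337 352; 226 337 352; 227 336 352; 228 336 352; 229 336 352; 230 335 351; 231 337 351; 232 340 351; 233 348 350;
```

The stage slope is still ambiguous (18° or 25°), so I'll fit the rendered bright faces to the pictures photometrically. This reuses the existing images.

```bash
cat > st.py <<'E'
from h import *
from scipy.optimize import minimize
win={"top":(230,168,50,37),"side":(210,166,55,40)}
def alpha(n):
    x,y,w,h=win[n];b=cv2.imread(f"pics/{n}0.png")[y:y+h,x:x+w].astype(float)
    B=b[...,0];hi=np.percentile(B,95 if n=="side" else 92);lo=135 if n=="side" else 80
    return np.clip((B-lo)/(hi-lo),0,1)
A={n:alpha(n) for n in win};ign={n:np.ones_like(A[n]) for n in win}
def tile(n,tx0,ty0,px): x,y,w,h=win[n];return [(np.array(p)/8.+[tx0-x,ty0-y]) for p in px]
def ig(n,x0,y0,px):
    cv2.fillPoly(ign[n],[np.round(np.array(tile(n,x0,y0,px))).astype(np.int32)],0)
ig("side",213,169,[(230,110),(300,150),(290,170),(270,160)]);ig("side",213,169,[(60,175),(225,235),(225,296),(0,296),(20,210)])
ig("top",230,168,[(145,65),(162,70),(130,200),(100,190),(100,110)]);ig("top",230,168,[(262,110),(300,90),(300,230),(230,230)])
def box(x0,x1,y0,y1,z0,z1):return np.array([(x,y,z) for x in(x0,x1) for y in(y0,y1) for z in(z0,z1)])*1e-3
q=lambda L:np.array(L)*1e-3
def render(n,p,S=8):
    r=R.from_euler("ZY",[p[3],-p[4]]);x,y,w,h=win[n];im=np.zeros((h*S,w*S),np.float32)
    def poly(P,v):
        uv=(proj(n,r.apply(P)+p[:3])-[x,y]+.5)*S
        cv2.fillPoly(im,[np.round(cv2.convexHull(uv.astype(np.float32))*16).astype(np.int32)],v,shift=4)
    d=0. if n=="side" else 1.
    poly(box(-37,37,-17,17,-10,0),d); 
    if n=="side": poly(q([(37,-17,0),(37,17,0),(37,-17,-10),(37,17,-10)]),1.); poly(q([(37,17,-10),(37,17,0),(-37,17,0),(-37,17,-10)]),0.)
    poly(q([(-37,-17,0),(37,-17,0),(37,17,0),(-37,17,0)]),1.)
    poly(box(-37,-33,-17,17,0,5),d); poly(q([(-37,-17,5),(-33,-17,5),(-33,17,5),(-37,17,5)]),1.)
    return cv2.resize(cv2.GaussianBlur(im,(0,0),S*.4),(w,h),interpolation=cv2.INTER_AREA)
def cost(v,t=None):
    p=np.array([v[0],v[1],v[2],v[3],t if t is not None else v[4]])
    return sum(((render(n,p)-A[n])**2*ign[n]).sum() for n in win)+((v[2]-.097)/.002)**2*.5
if __name__=="__main__":
    for t in np.radians([14,17,20,23,26,29]):
        s=minimize(cost,[.573,.013,.097,-.31],args=(t,),method="Nelder-Mead",options=dict(initial_simplex=np.array([.573,.013,.097,-.31])+np.vstack([np.zeros(4),np.diag([.004,.004,.003,.06])]),maxfev=250))
        print(np.degrees(t),round(s.fun,2),np.round(s.x[:3],4),np.degrees(s.x[3]))
    tl=[]
E
python3 st.py
```

```text
14.0 36.73 [0.5732 0.0138 0.0979] -19.429517049939903Traceback (most recent call last):
  File "st.py", line 32, in <module>
    s=minimize(cost,[.573,.013,.097,-.31],args=(t,),method="Nelder-Mead",options=dict(initial_simplex=np.array([.573,.013,.097,-.31])+np.vstack([np.zeros(4),np.diag([.004,.004,.003,.06])]),maxfev=250))
    res = _minimize_neldermead(fun, x0, args, callback, bounds=bounds,
                               **options)
    fxr = func(xr)
    fx = function(np.copy(x), *(wrapper_args + args))
  File "st.py", line 29, in cost
    return sum(((render(n,p)-A[n])**2*ign[n]).sum() for n in win)+((v[2]-.097)/.002)**2*.5
           ~~~^^^^^^^^^^^^^^^^^^^^^^^^^^^^^^^^^^^^^^^^^^^^^^^^^^^
  File "st.py", line 29, in <genexpr>
    return sum(((render(n,p)-A[n])**2*ign[n]).sum() for n in win)+((v[2]-.097)/.002)**2*.5
                 ~~~~~~^^^^^
  File "st.py", line 25, in render
    poly(box(-37,-33,-17,17,0,5),d); poly(q([(-37,-17,5),(-33,-17,5),(-33,17,5),(-37,17,5)]),1.)
                                     ~~~~^^^^^^^^^^^^^^^^^^^^^^^^^^^^^^^^^^^^^^^^^^^^^^^^^^^^^^^
  File "st.py", line 19, in poly
    uv=(proj(n,r.apply(P)+p[:3])-[x,y]+.5)*S
        ~~~~^^^^^^^^^^^^^^^^^^^^
  File "h.py", line 6, in proj
    i=camera_info(n);E=np.array(i["extrinsics"]);c=(np.asarray(P)-E[:3,3])@E[:3,:3]
ValueError: time passes only in moves, steps and waits
```

```bash
python3 - <<'E'
from workcell import *
import pickle;pickle.dump({n:camera_info(n) for n in("top","side")},open("cam.pkl","wb"))
E
sed -i '1,2c from workcell import *\nimport cv2,pickle,numpy as np\nCAM=pickle.load(open("cam.pkl","rb"))\ncamera_info=CAM.get' h.py
cat >> st.py <<'E'
    s=minimize(cost,[.573,.013,.097,-.31,.38],method="Nelder-Mead",options=dict(initial_simplex=np.array([.573,.013,.097,-.31,.38])+np.vstack([np.zeros(5),np.diag([.004,.004,.003,.06,.1])]),maxfev=500))
    print(s.fun,s.x[:3],np.degrees(s.x[3:]))
    big=[]
    for n in win:
        x,y,w,h=win[n];c=cv2.imread(f"pics/{n}0.png")[y:y+h,x:x+w,0]
        big.append(np.hstack([cv2.resize(k.astype(np.uint8),(266,200),interpolation=cv2.INTER_NEAREST) for k in(c,A[n]*ign[n]*255,render(n,s.x)*255)]))
    cv2.imwrite("pics/d.png",np.vstack(big))
E
time python3 st.py
```

```text
14.0 36.73 [0.5732 0.0138 0.0979] -19.429517049939903
17.0 34.27 [0.5732 0.0136 0.0978] -17.947439024108785
20.0 34.52 [0.5731 0.0137 0.0978] -16.768584180163636
23.0 39.38 [0.5732 0.0135 0.0977] -15.190382287744432
26.0 45.82 [0.5731 0.0134 0.097 ] -13.19735655389815
29.000000000000004 54.13 [0.5726 0.0138 0.0972] -11.937497910200019
34.50252800665095 [0.57304027 0.0137943  0.09788482] [-17.90702207  18.76870762]
real	0m13.935s
user	0m9.958s
sys	0m2.139s
```

View pics/d.png

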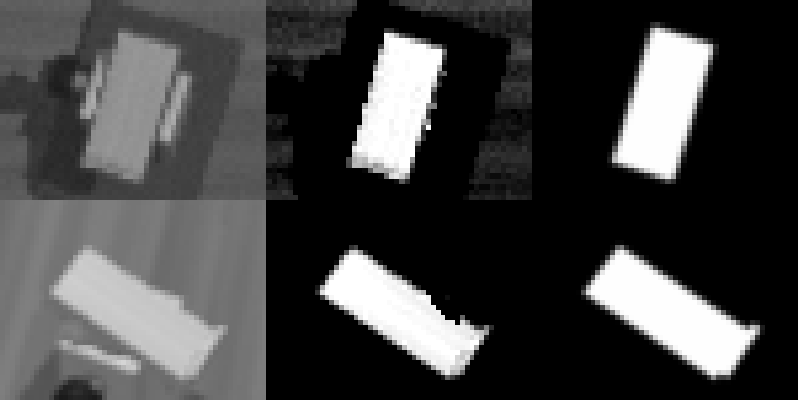

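Stage fit: face centre about (0.573, 0.014, 0.0975), yaw −17.8°, slope about 18.5°. The sherd is at about (0.476, −0.258) with yaw −9°, and the reader is at (0.469, 0.252) with yaw 19.4°. I'll move toward the sherd.

jog_arm:
  targets:
    - [-1,-1,0,0,0,0,1]
    - [-1,-1,0,0,0,0,1]
    - [-1,-1,0,0,0,0,1]
    - [-1,-1,0,0,0,0,1]
    - [-1,-1,0,0,0,0,1]
  squeeze: 40

```text
t: 1.62
tool_pos: [0.2281, 0.4275, 0.2533]
tool_rot: [0.14, 0.99, 0.0, 0.0]
ft_force: [0.6, 0.3, 0.0]
gripper_width: 1.001
grasp_force: 0.0
```

jog_arm:
  targets:
    - [-1,-1,0,0,0,0,1]
    - [-1,-1,0,0,0,0,1]
    - [-1,-1,0,0,0,0,1]
    - [-1,-1,0,0,0,0,1]
    - [-1,-1,0,0,0,0,1]

```text
t: 2.03
tool_pos: [0.2965, 0.3037, 0.2535]
tool_rot: [0.14, 0.99, 0.0, 0.0]
ft_force: [-0.4, -0.1, 0.7]
gripper_width: 0.999
grasp_force: 0.0
```

jog_arm:
  targets:
    - [-1,-1,0,0,0,0,1]
    - [-1,-1,0,0,0,0,1]
    - [-1,-1,0,0,0,0,1]
    - [-1,-1,0,0,0,0,1]
    - [-1,-1,0,0,0,0,1]

```text
t: 2.45
tool_pos: [0.365, 0.1798, 0.2536]
tool_rot: [0.14, 0.99, 0.0, 0.0]
ft_force: [-0.5, 1.2, -0.9]
gripper_width: 0.999
grasp_force: 0.0
```

jog_arm:
  targets:
    - [-1,-1,0,0,0,0,1]
    - [-1,-1,0,0,0,0,1]
    - [-1,-1,0,0,0,0,1]
    - [-1,-1,0,0,0,0,1]
    - [-1,-1,0,0,0,0,1]

```text
t: 2.87
tool_pos: [0.4334, 0.0559, 0.2535]
tool_rot: [0.14, 0.99, 0.0, 0.0]
ft_force: [0.5, 1.1, -0.1]
gripper_width: 0.999
grasp_force: 0.0
```

jog_arm:
  targets:
    - [-0.43,-0.97,0,0,0,0,1]
    - [-0.43,-0.97,0,0,0,0,1]
    - [-0.43,-0.97,0,0,0,0,1]
    - [-0.43,-0.97,0,0,0,0,1]
    - [-0.43,-0.97,0,0,0,0,1]

```text
t: 3.28
tool_pos: [0.4473, -0.0489, 0.2534]
tool_rot: [0.14, 0.99, -0.0, 0.0]
ft_force: [-0.6, -1.1, 0.5]
gripper_width: 1.0
grasp_force: 0.0
```

jog_arm:
  targets:
    - [-0.43,-0.97,0.5,0,0,0,1]
    - [-0.43,-0.97,0.5,0,0,0,1]
    - [-0.43,-0.97,0.5,0,0,0,1]
    - [-0.43,-0.97,0.5,0,0,0,1]
    - [-0.43,-0.97,0.5,0,0,0,1]

```text
t: 3.7
tool_pos: [0.4618, -0.1541, 0.203]
tool_rot: [0.14, 0.99, -0.0, 0.0]
ft_force: [0.4, 0.0, 0.2]
gripper_width: 1.002
grasp_force: 0.0
```

jog_arm:
  targets:
    - [-0.43,-0.97,0.5,0,0,0,1]
    - [-0.43,-0.97,0.5,0,0,0,1]
    - [-0.43,-0.97,0.5,0,0,0,1]
    - [-0.43,-0.97,0.5,0,0,0,1]
    - [-0.43,-0.97,0.5,0,0,0,1]

```text
t: 4.12
tool_pos: [0.4762, -0.2592, 0.1529]
tool_rot: [0.14, 0.99, -0.0, 0.0]
ft_force: [-0.1, 0.6, 0.0]
gripper_width: 1.001
grasp_force: 0.0
```

jog_arm:
  targets:
    - [0,0,0.5,0,0,-0.9,1]
    - [0,0,0.5,0,0,-0.85,1]
    - [0,0,0.5,0,0,0,0.8]
    - [0,0,0,0,0,0,0.8]
    - [0,0,0,0,0,0,0.8]

```text
t: 4.53
tool_pos: [0.4758, -0.2576, 0.1228]
tool_rot: [0.08, 0.997, 0.0, -0.001]
ft_force: [-0.1, -0.3, 0.4]
gripper_width: 0.801
grasp_force: 0.0
```

```bash
python3 - <<'E'
from h import *
a=camera("top");b=camera("side");s=read_state();print(s["tool_pos"],s["tool_rot"])
cv2.imwrite("pics/t1.png",a[...,::-1]);cv2.imwrite("pics/s1.png",b[...,::-1])
p=s["tool_pos"];r=R.from_quat(s["tool_rot"])
print(proj("side",[p,p+r.apply([0,0,.022]),[.476,-.258,.012]]),proj("top",[p]))
def cr(im,x,y,f=8):
    w,h=400//f,560//f;x0=max(0,int(x-w/2));y0=max(0,int(y-h/2));return cv2.resize(im[y0:y0+h,x0:x0+w,::-1],(400,560),interpolation=cv2.INTER_CUBIC)
cv2.imwrite("pics/e.png",np.hstack([cr(b,288,143),cr(a,345,223)]))
E
```

```text
[ 0.47651891 -0.25811702  0.12395893] [ 7.94870850e-02  9.96835759e-01 -3.04480024e-04  4.24154176e-04]
[[293.69434597 111.13287314]
 [293.0367372  118.3562821 ]
 [290.73334489 146.14748862]] [[352.22185381 219.58015175]]
```

View pics/e.png

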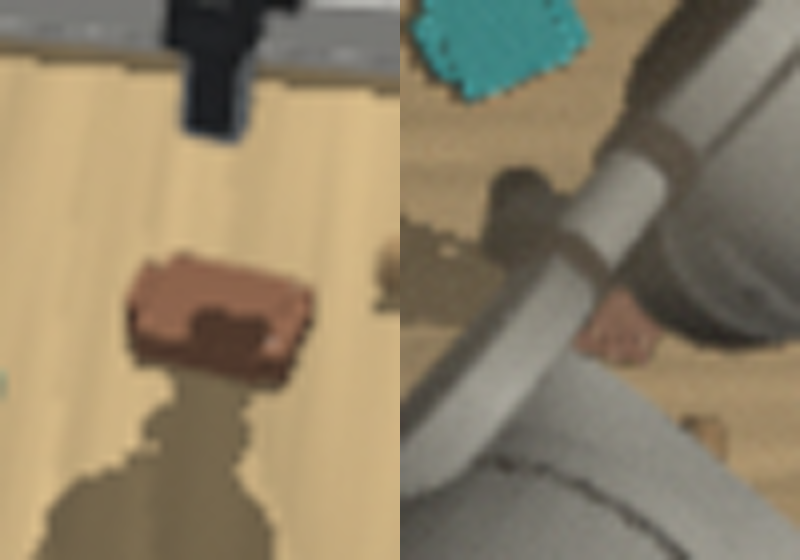

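The side view shows the finger in line with the sherd at crop (222,308), where it was predicted. I'll descend and grip.

jog_arm:
  targets:
    - [0,0,1,0,0,0,0.8]
    - [0,0,1,0,0,0,0.8]
    - [0,0,1,0,0,0,0.8]
    - [0,0,1,0,0,0,0.8]
    - [0,0,0.5,0,0,0,0.8]

```text
t: 5.05
tool_pos: [0.4755, -0.2574, 0.0318]
tool_rot: [0.079, 0.997, 0.001, -0.001]
ft_force: [-0.3, 0.5, -0.4]
gripper_width: 0.8
grasp_force: 0.0
```

jog_arm:
  targets:
    - [0,0,0.5,0,0,0,0.8]
    - [0,0,0,0,0,0,0.8]
    - [0,0,0,0,0,0,0.4]
    - [0,0,0,0,0,0,0.4]
    - [0,0,0,0,0,0,0.4]

```text
t: 5.47
tool_pos: [0.4772, -0.259, 0.0249]
tool_rot: [0.079, 0.997, -0.001, 0.001]
ft_force: [0.7, -0.7, -0.3]
gripper_width: 0.523
grasp_force: 41.0
```

jog_arm:
  targets:
    - [0,0,0,0,0,0,0.4]
    - [0,0,0,0,0,0,0.4]
    - [0,0,0,0,0,0,0.4]
    - [0,0,0,0,0,0,0.4]
    - [0,0,0,0,0,0,0.4]

```text
t: 5.88
tool_pos: [0.4773, -0.259, 0.0249]
tool_rot: [0.079, 0.997, -0.001, 0.001]
ft_force: [-0.4, 0.3, 6.4]
gripper_width: 0.52
grasp_force: 41.7
```

jog_arm:
  targets:
    - [0,0,-0.5,0,0,0,0.4]
    - [0,0,-1,0,0,0,0.4]
    - [0,0,-1,0,0,0,0.4]
    - [0,0,-1,0,0,0,0.4]
    - [0,0,-1,0,0,0,0.4]

```text
t: 6.3
tool_pos: [0.4759, -0.2578, 0.1146]
tool_rot: [0.079, 0.997, 0.0, -0.0]
ft_force: [0.0, -0.1, 0.6]
gripper_width: 0.523
grasp_force: 41.0
```

jog_arm:
  targets:
    - [0,0,-1,0,0,0,0.4]
    - [0,0,-1,0,0,0,0.4]
    - [0,0,-1,0,0,0,0.4]
    - [0,0,-1,0,0,0,0.4]
    - [0,0,0,0,0,0,0.4]

```text
t: 6.72
tool_pos: [0.478, -0.2596, 0.1984]
tool_rot: [0.079, 0.997, -0.002, 0.003]
ft_force: [0.8, -0.7, 0.3]
gripper_width: 0.524
grasp_force: 41.0
```

```bash
cat >> h.py <<'E'
SC=np.array([.573,.0137,.0975]);YAW,SL=np.radians([-17.7,18.5])
SR=R.from_euler("ZY",[YAW,-SL])
TR=SR*R.from_euler("y",180,degrees=True)   # tool: z=-normal, x=-stage x, y=stage y
def togo(P,Rt,note=""):
    s=read_state();r=R.from_quat(s["tool_rot"]);d=r.inv().apply(P-s["tool_pos"])/.02;v=np.degrees((r.inv()*Rt).as_rotvec())/4
    print(note,"t",round(s["t"],2),"shift",np.round(d,2),"turn",np.round(v,2),"w",round(s["gripper_width"],3),"g",round(s["grasp_force"],1))
def stg(x,y,z): return SC+SR.apply([x,y,z])
E
python3 - <<'E'
from h import *
togo(stg(-.002,0,.006+.0189+.05),TR)
b=camera("side");cv2.imwrite("pics/s2.png",b[...,::-1])
p=read_state()["tool_pos"];u=proj("side",[p])[0];print(u)
x0,y0=int(u[0])-30,int(u[1])-20;cv2.imwrite("pics/f.png",cv2.resize(b[y0:y0+45,x0:x0+60,::-1],(600,450),interpolation=cv2.INTER_CUBIC))
print(proj("side",[p+[0,0,-.0129],p+[.03,-.0047,-.0129],p-[.03,-.0047,.0129]])-[x0,y0])
E
```

```text
t 6.72 shift [-1.26 14.44  1.47] turn [ 0.29 -4.51  2.14] w 0.524 g 41.0
[295.68600389  85.88318941]
[[30.27012796 25.52330731]
 [18.14453777 23.40031554]
 [42.53015236 27.66983629]]
```

View pics/f.png

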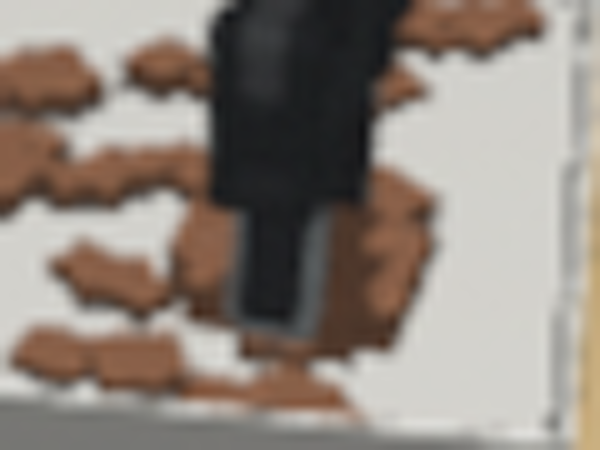

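The sherd is held level and centred in the grip. The finger spans crop (230–330) and the sherd (175–435), as predicted. Next I'll carry it over and tilt it.

jog_arm:
  targets:
    - [0,1,0,0,-0.45,0.22,0.4]
    - [0,1,0,0,-0.45,0.22,0.4]
    - [0,1,0,0,-0.45,0.22,0.4]
    - [0,1,0,0,-0.45,0.22,0.4]
    - [0,1,0,0,-0.45,0.22,0.4]

```text
t: 7.18
tool_pos: [0.494, -0.1584, 0.1917]
tool_rot: [0.118, 0.99, -0.006, 0.078]
ft_force: [-0.2, 0.4, -0.7]
gripper_width: 0.519
grasp_force: 41.0
```

jog_arm:
  targets:
    - [0,1,0,0,-0.45,0.22,0.4]
    - [0,1,0,0,-0.45,0.22,0.4]
    - [0,1,0,0,-0.45,0.22,0.4]
    - [0,1,0,0,-0.45,0.22,0.4]
    - [0,0.5,0,0,-0.45,0.2,0.4]

```text
t: 7.6
tool_pos: [0.5174, -0.0707, 0.1927]
tool_rot: [0.153, 0.976, -0.012, 0.155]
ft_force: [-0.7, 0.2, -0.2]
gripper_width: 0.526
grasp_force: 41.0
```

```bash
python3 - <<'E'
from h import *
togo(stg(-.002,0,.006+.0189+.04),TR)
E
```

```text
t 7.6 shift [0.33 4.82 1.82] turn [ 0.34 -0.17 -0.1 ] w 0.526 g 41.0
```

jog_arm:
  targets:
    - [0.1,1,0,0.15,-0.1,0,0.4]
    - [0.1,1,0,0.15,0,0,0.4]
    - [0.1,1,0,0,0,0,0.4]
    - [0,1,0,0,0,0,0.4]
    - [0,0.8,0,0,0,0,0.4]

```text
t: 8.02
tool_pos: [0.5413, 0.0217, 0.1917]
tool_rot: [0.155, 0.975, -0.023, 0.156]
ft_force: [-0.4, 0.7, -0.4]
gripper_width: 0.526
grasp_force: 41.1
```

jog_arm:
  targets:
    - [0,0,0.5,0,0,0,0.4]
    - [0,0,0.5,0,0,0,0.4]
    - [0,0,0,0,0,0,0.4]
    - [0,0,0,0,0,0,0.4]
    - [0,0,0,0,0,0,0.4]

```text
t: 8.43
tool_pos: [0.5479, 0.0174, 0.1739]
tool_rot: [0.156, 0.975, -0.023, 0.157]
ft_force: [0.7, 0.0, 0.2]
gripper_width: 0.522
grasp_force: 41.1
```

```bash
python3 - <<'E'
from h import *
togo(stg(-.002,0,.006+.0189),TR)
a=camera("top");b=camera("side");cv2.imwrite("pics/s3.png",b[...,::-1])
togo(stg(-.002,0,.006+.0189),TR)
def cr(im,x,y,f=8):
    w,h=400//f,480//f;x0=int(x-w/2);y0=int(y-h/2);return cv2.resize(im[y0:y0+h,x0:x0+w,::-1],(400,480),interpolation=cv2.INTER_CUBIC)
cv2.imwrite("pics/g.png",np.hstack([cr(b,238,180),cr(a,255,187)]))
E
```

```text
t 8.43 shift [0.12 0.2  2.78] turn [ 0.01 -0.06 -0.11] w 0.522 g 41.1
 t 8.53 shift [0.15 0.19 2.81] turn [ 0.02 -0.04 -0.11] w 0.523 g 41.1
```

View pics/g.png

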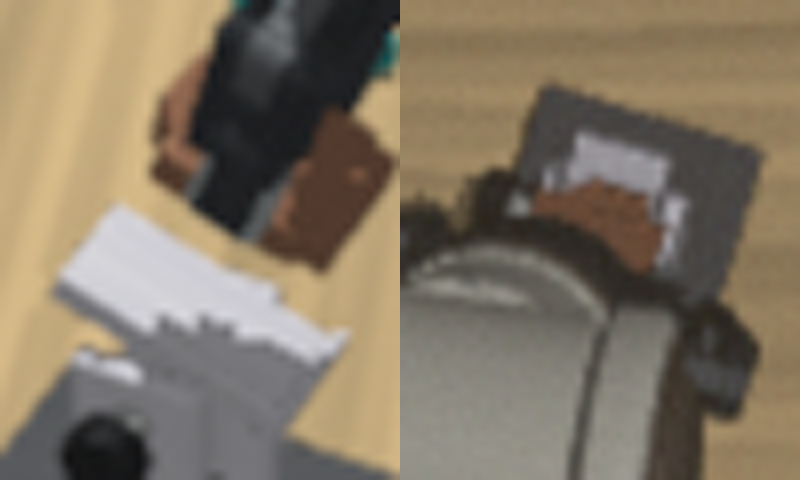

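jog_arm:
  targets:
    - [-0.07,0.19,0.5,0,0,-0.1,0.4]
    - [0,0,0.5,0,0,0,0.4]
    - [0,0,0.5,0,0,0,0.4]
    - [0,0,0.5,0,0,0,0.4]
    - [0,0,0.3,0,0,0,0.4]

```text
t: 8.95
tool_pos: [0.564, 0.0169, 0.1294]
tool_rot: [0.152, 0.976, -0.024, 0.156]
ft_force: [0.5, -1.1, -1.1]
gripper_width: 0.522
grasp_force: 41.1
```

jog_arm:
  targets:
    - [0,0,0.1,0,0,0,0.4]
    - [0,0,0.1,0,0,0,0.4]
    - [0,0,0.1,0,0,0,0.4]
    - [0,0,0,0,0,0,0.4]
    - [0,0,0,0,0,0,0.4]

```text
t: 9.37
tool_pos: [0.5666, 0.0165, 0.126]
tool_rot: [0.152, 0.975, -0.024, 0.158]
ft_force: [-0.4, -0.2, -0.3]
gripper_width: 0.523
grasp_force: 41.1
```

```bash
python3 - <<'E'
from h import *
togo(stg(.002,0,.006+.0189),TR);s=read_state();print(SR.inv().apply(s["ft_force"]))
E
```

```text
t 9.37 shift [ 0.02 -0.04  0.22] turn [ 0.02 -0.03  0.  ] w 0.523 g 41.1
[-0.44146589 -0.34003738 -0.21819103]
```

jog_arm:
  targets:
    - [0,0,0.1,0,0,0,0.4]
    - [0,0,0.1,0,0,0,0.4]
    - [0,0,0,0,0,0,0.4]
    - [0,0,0,0,0,0,0.4]
    - [0,0,0,0,0,0,0.4]

```text
t: 9.78
tool_pos: [0.5679, 0.0162, 0.1224]
tool_rot: [0.152, 0.975, -0.024, 0.158]
ft_force: [-3.6, 0.2, 4.7]
gripper_width: 0.526
grasp_force: 41.7
```

jog_arm:
  targets:
    - [0,0,0.05,0,0,0,0.4]
    - [0,0,0,0,0,0,0.4]
    - [0,0,0.05,0,0,0,0.4]
    - [0,0,0,0,0,0,0.4]
    - [0,0,0,0,0,0,0.4]

```text
t: 10.2
tool_pos: [0.5681, 0.0162, 0.1222]
tool_rot: [0.151, 0.976, -0.024, 0.157]
ft_force: [-18.4, 3.0, 24.2]
gripper_width: 0.519
grasp_force: 44.0
```

```bash
python3 - <<'E'
from h import *
s=read_state();togo(stg(.002,0,.006+.0189),TR);print(SR.inv().apply(s["ft_force"]),SR.inv().apply(s["ft_torque"]))
E
```

```text
t 10.2 shift [ 0.03 -0.04  0.01] turn [ 0.01 -0.05  0.01] w 0.519 g 44.0
[-9.82169921 -2.7642478  28.75417671] [-0.5832052   1.67046307 -0.03435785]
```

jog_arm:
  targets:
    - [0,0,-0.06,0,0,0,0.4]
    - [0,0,0,0,0,0,0.4]
    - [0,0,0,0,0,0,0.4]
    - [0,0,0,0,0,0,0.4]
    - [0,0,0,0,0,0,0.4]

```text
t: 10.62
tool_pos: [0.568, 0.0162, 0.1223]
tool_rot: [0.152, 0.976, -0.024, 0.158]
ft_force: [-9.5, 1.1, 12.4]
gripper_width: 0.522
grasp_force: 42.6
```

```bash
python3 - <<'E'
from h import *
s=read_state();togo(stg(.002,0,.006+.0189),TR);print(SR.inv().apply(s["ft_force"]),SR.inv().apply(s["ft_torque"]))
E
```

```text
t 10.62 shift [ 0.03 -0.04  0.02] turn [ 0.02 -0.04  0.01] w 0.522 g 42.6
[-4.92771031 -1.84093266 14.76283414] [-0.34430287  0.8467318  -0.03406586]
```

jog_arm:
  targets:
    - [0.05,0,-0.04,0,0,0,0.4]
    - [0.06,0,0,0,0,0,0.4]
    - [0.06,0,0,0,0,0,0.4]
    - [0.06,0,0,0,0,0,0.4]
    - [0,0,0,0,0,0,0.4]

```text
t: 11.03
tool_pos: [0.564, 0.0174, 0.121]
tool_rot: [0.152, 0.975, -0.024, 0.158]
ft_force: [-0.5, -0.3, 5.1]
gripper_width: 0.527
grasp_force: 41.6
```

```bash
python3 - <<'E'
from h import *
s=read_state();togo(stg(-.003,0,.006+.0189),TR);print(SR.inv().apply(s["ft_force"]),SR.inv().apply(s["ft_torque"]))
E
```

```text
t 11.03 shift [ 0.06 -0.04  0.02] turn [ 0.02 -0.02  0.  ] w 0.527 g 41.6
[ 1.28262179 -0.46397796  4.92841939] [-0.11990255 -0.31587282 -0.00681785]
```

Contact is light, with the sherd near the lip. I'll release it and retreat.

jog_arm:
  targets:
    - [0,0,0,0,0,0,0.6]
    - [0,0,0,0,0,0,0.7]
    - [0,0,0,0,0,0,0.75]
    - [0,0,0,0,0,0,0.75]
    - [0,0,0,0,0,0,0.75]

```text
t: 11.45
tool_pos: [0.563, 0.0176, 0.1198]
tool_rot: [0.152, 0.976, -0.024, 0.157]
ft_force: [0.2, 0.5, -0.5]
gripper_width: 0.75
grasp_force: 0.0
```

jog_arm:
  targets:
    - [0,0,-0.5,0,0,0,0.75]
    - [0,0,-1,0,0,0,0.75]
    - [0,0,-1,0,0,0,0.75]
    - [0,0,-1,0,0,0,0.75]
    - [0,0,-1,0,0,0,0.75]

```text
t: 11.87
tool_pos: [0.5359, 0.0262, 0.2073]
tool_rot: [0.152, 0.975, -0.024, 0.158]
ft_force: [0.9, 0.4, -0.4]
gripper_width: 0.751
grasp_force: 0.0
```

jog_arm:
  targets:
    - [0,1,0,0,0.8,-0.5,0.75]
    - [0,1,0,0,0.8,-0.5,0.75]
    - [0,1,0,0,0.8,-0.5,0.75]
    - [0,1,0,0,0.8,-0.5,0.75]
    - [0,1,0,0,0.8,-0.5,0.75]

```text
t: 12.28
tool_pos: [0.5605, 0.1239, 0.2055]
tool_rot: [0.067, 0.997, -0.016, 0.017]
ft_force: [-0.0, -0.1, -0.3]
gripper_width: 0.747
grasp_force: 0.0
```

```bash
python3 - <<'E'
from h import *
a=camera("top");b=camera("side");cv2.imwrite("pics/s4.png",b[...,::-1]);cv2.imwrite("pics/t4.png",a[...,::-1])
def cr(im,n,x,y,f=8,P=None):
    w,h=400//f,480//f;x0=int(x-w/2);y0=int(y-h/2);o=cv2.resize(im[y0:y0+h,x0:x0+w,::-1],(400,480),interpolation=cv2.INTER_CUBIC)
    for q in proj(n,P): cv2.circle(o,tuple(int(v) for v in (q-[x0,y0]+.5)*f),3,(0,255,0),-1)
    return o
P=[stg(-.003+sx*.03,sy*.023,.012) for sx in(-1,1) for sy in(-1,1)]
cv2.imwrite("pics/i.png",np.hstack([cr(b,"side",238,185,P=P),cr(a,"top",255,187,P=P)]))
RR=R.from_euler("z",19.4,degrees=True)*R.from_euler("y",180,degrees=True)
togo(np.array([.4687,.2522,.14]),RR,"reader")
E
```

```text
reader t 12.38 shift [5.55 5.78 2.87] turn [-0.53  0.42 -6.76] w 0.752 g 0.0
```

View pics/i.png

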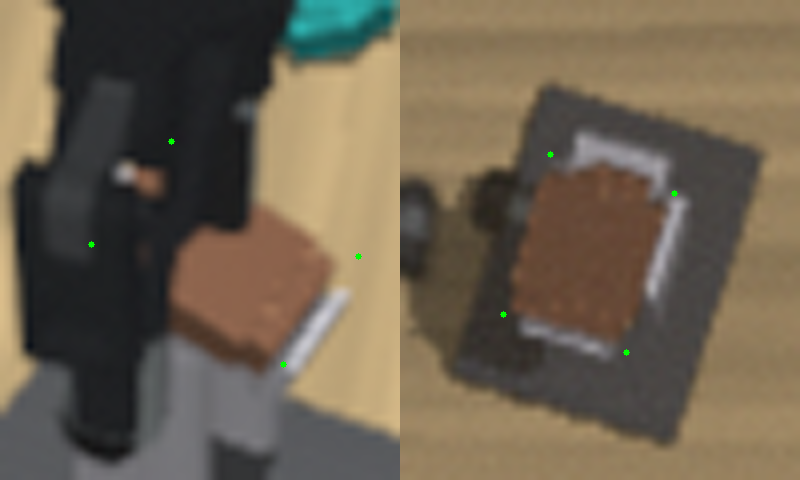

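Top view: the sherd lies on the stage as predicted. Its lower edge is by the lip at crop (567,330) and it is centred across. Next is the reader.

jog_arm:
  targets:
    - [0.5,0.6,0,-0.25,0.2,-0.97,0.6]
    - [0.5,0.6,0,-0.25,0.2,-0.97,0.6]
    - [0.5,0.6,0,0,0,-0.97,0.6]
    - [0.5,0.6,0,0,0,-0.97,0.6]
    - [0.5,0.6,0,0,0,-0.97,0.6]

```text
t: 12.8
tool_pos: [0.5098, 0.1826, 0.2035]
tool_rot: [-0.102, 0.995, 0.001, 0.004]
ft_force: [-0.0, -0.0, 0.0]
gripper_width: 0.598
grasp_force: 0.0
```

jog_arm:
  targets:
    - [0.5,0.5,0,0,0,-0.97,0.6]
    - [0.5,0.5,0,0,0,-0.97,0.6]
    - [0,0,0,0,0,0,0.6]
    - [0,0,0,0,0,0,0.6]
    - [0,0,0,0,0,0,0.6]

```text
t: 13.22
tool_pos: [0.4869, 0.1969, 0.2033]
tool_rot: [-0.167, 0.986, 0.0, 0.005]
ft_force: [0.8, -0.9, 0.8]
gripper_width: 0.603
grasp_force: 0.0
```

```bash
python3 - <<'E'
from h import *
RR=R.from_euler("z",19.4,degrees=True)*R.from_euler("y",180,degrees=True)
togo(np.array([.4687,.2522,.14]),RR,"reader")
print(back("top",[(205.7,234),(176.5,255)],.08))
g=back("top",[(205.7,234),(176.5,255)],.08)-[.4687,.2522,.08];print(R.from_euler("z",-19.4,degrees=True).apply(g))
E
```

```text
reader t 13.22 shift [-0.02  2.92  3.16] turn [-0.02  0.13 -0.04] w 0.603 g 0.0
[[0.43860539 0.15195569 0.08      ]
 [0.37881794 0.23437348 0.08      ]]
[[-6.16831824e-02 -8.45564393e-02  6.93889390e-17]
 [-9.07000716e-02  1.30409447e-02  6.93889390e-17]]
```

jog_arm:
  targets:
    - [0,0.6,0.6,0,0.1,0,0.6]
    - [0,0.6,0.6,0,0,0,0.6]
    - [0,0.6,0.6,0,0,0,0.6]
    - [0,0.6,0.6,0,0,0,0.6]
    - [0,0.5,0.6,0,0,0,0.6]

```text
t: 13.63
tool_pos: [0.466, 0.2537, 0.1407]
tool_rot: [-0.168, 0.986, -0.0, -0.0]
ft_force: [-0.0, 0.6, 0.6]
gripper_width: 0.602
grasp_force: 0.0
```

```bash
python3 - <<'E'
from h import *
a=camera("top");b=camera("side");cv2.imwrite("pics/s5.png",b[...,::-1]);cv2.imwrite("pics/t5.png",a[...,::-1])
RR=R.from_euler("z",19.4,degrees=True)*R.from_euler("y",180,degrees=True)
togo(np.array([.4687,.2522,.058]),RR,"reader")
def cr(im,n,x,y,f,P):
    w,h=400//f,480//f;x0=int(x-w/2);y0=int(y-h/2);o=cv2.resize(im[y0:y0+h,x0:x0+w,::-1],(400,480),interpolation=cv2.INTER_CUBIC)
    for q in proj(n,P): cv2.circle(o,tuple(int(v) for v in (q-[x0,y0]+.5)*f),3,(0,255,255),-1)
    return o
r=R.from_euler("z",19.4,degrees=True);c=np.array([.4687,.2522,0])
P=np.array([r.apply([sx*.018,sy*.015,.08])+c for sx in(-1,1) for sy in(-1,1)]+[r.apply([sx*.022,sy*.019,.0])+c for sx in(-1,1) for sy in(-1,1)])
Q=[stg(-.0+sx*.03,sy*.023,.012) for sx in(-1,1) for sy in(-1,1)]
u=proj("side",P[:1])[0]
cv2.imwrite("pics/j.png",np.hstack([cr(b,"side",270,290,5,P),cr(b,"side",238,185,8,Q)]))
E
```

```text
reader t 13.73 shift [-0.2  -0.13  4.07] turn [ 0.   -0.07  0.02] w 0.602 g 0.0
```

View pics/j.png

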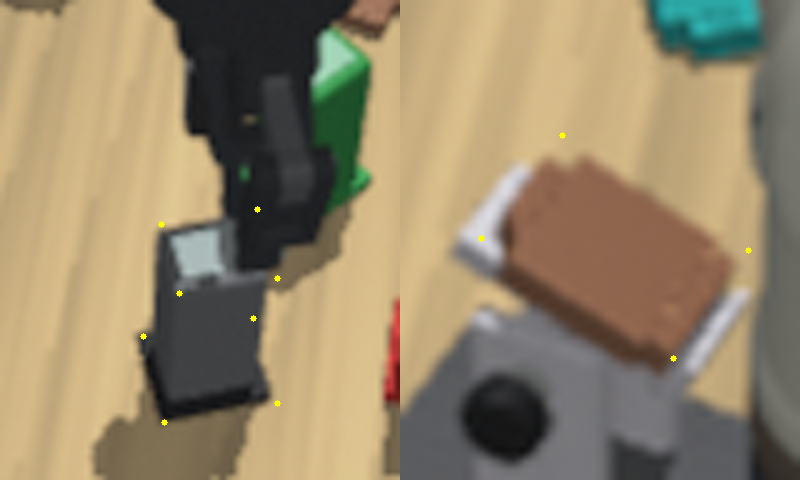

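The reader in side view sits about 1 px left of the prediction (roughly 2 mm further in +x). The sherd rests next to the lip. Before gripping, I'll refine the slope from subpixel edge directions in the saved images.

```bash
cat > sl.py <<'E'
from h import *
def line(img,p0,p1,trim=.12,half=5):
    """subpixel max-gradient points across the segment p0-p1, robust line; returns angle(deg), rms"""
    p0,p1=np.array(p0,float),np.array(p1,float);d=(p1-p0)/np.linalg.norm(p1-p0);n=np.array([-d[1],d[0]])
    g=cv2.GaussianBlur(img.astype(np.float32),(0,0),.7);pts=[]
    for t in np.arange(trim,1-trim,.02):
        s=np.arange(-half,half+.01,.1);q=p0+t*(p1-p0)+s[:,None]*n
        v=cv2.remap(g,q[:,0].astype(np.float32)[None],q[:,1].astype(np.float32)[None],cv2.INTER_CUBIC)[0]
        w=np.gradient(v)**2*np.exp(-s**2/8);k=w.argmax();sl=slice(max(0,k-8),k+9);pts.append(q[0]+((s[sl]*w[sl]).sum()/w[sl].sum()+half)*n)
    pts=np.array(pts,np.float32);vx,vy,x,y=cv2.fitLine(pts,cv2.DIST_HUBER,0,.01,.01).ravel()
    r=(pts-[x,y])@np.array([-vy,vx]);return np.degrees(np.arctan(vy/vx)) if abs(vx)>.5 else np.degrees(np.arctan2(vy,vx))%180,r.std()
S0=cv2.imread("pics/side0.png");T0=cv2.imread("pics/top0.png");S5=cv2.imread("pics/s5.png");T4=cv2.imread("pics/t4.png")
f=lambda L,x0,y0,tx=0:full(L,x0,y0,tx,0)
print("slab side near",line(S0[...,0],*f([(455,135),(690,265)],213,169,400)))
print("slab side far(upper part)",line(S0[...,0],*f([(518,52),(650,125)],213,169,400),trim=.08))
print("slab top left",line(T0[...,0],*f([(178,42),(122,240)],230,168),half=2));print("slab top right",line(T0[...,0],*f([(272,72),(212,270)],230,168),half=2))
x0,y0=238-25,185-30
print("sherd side near top/bottom/far",line(S5[...,0],*f([(520,250),(650,340)],x0,y0,400),half=2.5),line(S5[...,2],*f([(505,268),(660,370)],x0,y0,400),half=2.5),line(S5[...,0],*f([(585,155),(728,255)],x0,y0,400),half=3))
x0,y0=255-25,187-30
print("sherd top l/r",line(T4[...,2],*f([(540,190),(515,300)],x0,y0,400),half=3),line(T4[...,2],*f([(662,215),(632,325)],x0,y0,400),half=3))
for th in(14,18,22,26,30):
    for yw in(-15,-18,-21):
        r=R.from_euler("ZY",[yw,-th],degrees=True);o=[]
        for n in("side","top"):
            for y in(.017,-.017):
                q=proj(n,[SC+r.apply([.037,y,0]),SC+r.apply([-.037,y,0])]);v=q[1]-q[0];o.append(np.degrees(np.arctan2(v[1],v[0])))
        print(th,yw,np.round(o,1))
E
python3 sl.py
```

```text
slab side near (np.float32(32.106865), np.float32(0.15608336))
slab side far(upper part) (np.float32(31.623138), np.float32(0.19533145))
slab top left (np.float32(104.77216), np.float32(0.8779979))
slab top right (np.float32(109.773285), np.float32(0.6083039))
sherd side near top/bottom/far (np.float32(32.467415), np.float32(0.15676716)) (np.float32(32.181023), np.float32(0.8799689)) (np.float32(33.40705), np.float32(0.23450966))
sherd top l/r (np.float32(105.63313), np.float32(0.1805866)) (np.float32(104.87363), np.float32(0.83659446))
14 -15 [ 27.   26.8 104.2 104.4]
14 -18 [ 29.2  29.  107.1 107.4]
14 -21 [ 31.5  31.3 110.1 110.3]
18 -15 [ 29.6  29.5 103.9 104.2]
18 -18 [ 31.8  31.7 106.8 107.1]
18 -21 [ 34.   33.9 109.7 110. ]
22 -15 [ 32.2  32.2 103.5 104. ]
22 -18 [ 34.3  34.3 106.4 106.8]
22 -21 [ 36.5  36.4 109.2 109.7]
26 -15 [ 34.8  34.8 103.2 103.7]
26 -18 [ 36.8  36.9 106.  106.6]
26 -21 [ 39.   38.9 108.8 109.4]
30 -15 [ 37.4  37.5 102.8 103.5]
30 -18 [ 39.4  39.5 105.6 106.3]
30 -21 [ 41.4  41.5 108.4 109.1]
```

jog_arm:
  targets:
    - [-0.26,-0.15,0.8,0,0,0,0.6]
    - [0,0,0.8,0,0,0,0.6]
    - [0,0,0.8,0,0,0,0.6]
    - [0,0,0.8,0,0,0,0.6]
    - [0,0,0.8,0,0,0,0.6]

```text
t: 14.15
tool_pos: [0.4738, 0.2511, 0.0625]
tool_rot: [-0.168, 0.986, -0.0, 0.001]
ft_force: [0.6, -1.1, 0.4]
gripper_width: 0.602
grasp_force: 0.0
```

jog_arm:
  targets:
    - [0,0,0,0,0,0,0.6]
    - [0,0,0,0,0,0,0.2]
    - [0,0,0,0,0,0,0.2]
    - [0,0,0,0,0,0,0.2]
    - [0,0,0,0,0,0,0.2]
  squeeze: 70

```text
t: 14.57
tool_pos: [0.474, 0.2513, 0.0639]
tool_rot: [-0.168, 0.986, -0.0, 0.001]
ft_force: [0.1, 0.7, 1.5]
gripper_width: 0.339
grasp_force: 71.5
```

jog_arm:
  targets:
    - [0,0,0,0,0,0,0.2]
    - [0,0,0,0,0,0,0.2]
    - [0,0,0,0,0,0,0.2]
    - [0,0,0,0,0,0,0.2]
    - [0,0,0,0,0,0,0.2]

```text
t: 14.98
tool_pos: [0.4741, 0.2513, 0.0638]
tool_rot: [-0.168, 0.986, -0.0, 0.001]
ft_force: [-0.9, -0.7, 6.2]
gripper_width: 0.341
grasp_force: 72.1
```

jog_arm:
  targets:
    - [0,0,-0.5,0,0,0,0.2]
    - [0,0,-1,0,0,0,0.2]
    - [0,0,-1,0,0,0,0.2]
    - [0,0,-1,0,0,0,0.2]
    - [0,0,-1,0,0,0,0.2]

```text
t: 15.4
tool_pos: [0.4727, 0.251, 0.1537]
tool_rot: [-0.168, 0.986, -0.0, -0.0]
ft_force: [-0.2, 0.0, -1.6]
gripper_width: 0.339
grasp_force: 71.1
```

jog_arm:
  targets:
    - [0,0,-1,0,0,0.9,0.2]
    - [0,0,-1,0,0,0.9,0.2]
    - [0,0,-1,0,0,0.9,0.2]
    - [0,0,0,0,0,0.9,0.2]
    - [0,0,0,0,0,0.9,0.2]

```text
t: 15.82
tool_pos: [0.4738, 0.2513, 0.2148]
tool_rot: [-0.01, 1.0, 0.0, 0.002]
ft_force: [0.0, -0.6, -2.4]
gripper_width: 0.34
grasp_force: 71.2
```

jog_arm:
  targets:
    - [0,0,0,0,-0.9,0.9,0.2]
    - [0,0,0,0,-0.9,0.9,0.2]
    - [0,0,0,0,-0.9,0.9,0.2]
    - [0,0,0,0,-0.9,0.9,0.2]
    - [0,0,0,0,-0.9,0.9,0.2]

```text
t: 16.23
tool_pos: [0.4727, 0.2508, 0.2129]
tool_rot: [0.146, 0.977, 0.002, 0.157]
ft_force: [0.1, 0.3, -1.9]
gripper_width: 0.341
grasp_force: 71.2
```

```bash
cat > by.py <<'E'
from sl import *
c=lambda x,y:(np.array([x,y])+.5)/3-.5+[140,115]
A,B,C,D=c(327,158),c(405,183),c(372,292),c(290,265)
print("BASE")
for p,q in((A,B),(B,C),(C,D)): print(line(T0[...,1],p,q,half=2.5))
for yw in(-15,-18,-21):
    r=R.from_euler("z",yw,degrees=True);o=[]
    for v in([.05,0,0],[0,.05,0]):
        q=proj("top",[SC*[1,1,0]-r.apply(v),SC*[1,1,0]+r.apply(v)]);d=q[1]-q[0];o.append(np.degrees(np.arctan2(d[1],d[0])))
    print(yw,np.round(o,1))
togo(stg(.0035,0,.012+.0638+.04),TR)
E
python3 by.py | sed -n '/BASE/,$p'
```

```text
BASE
(np.float32(16.687262), np.float32(0.18475604))
(np.float32(107.60042), np.float32(0.11676776))
(np.float32(16.88094), np.float32(0.19139941))
-15 [ -74.7 -165.2]
-18 [ -71.7 -162.2]
-21 [ -68.7 -159.2]
 t 16.23 shift [-6.28 -9.9   1.74] turn [ 0.77 -0.16  0.05] w 0.341 g 71.2
```

jog_arm:
  targets:
    - [-0.6,-1,0,0.2,-0.05,0,0.2]
    - [-0.6,-1,0,0.2,-0.05,0,0.2]
    - [-0.6,-1,0,0.2,-0.05,0,0.2]
    - [-0.6,-1,0,0.17,-0.05,0,0.2]
    - [-0.6,-1,0,0,-0.05,0,0.2]

```text
t: 16.65
tool_pos: [0.498, 0.1378, 0.2291]
tool_rot: [0.148, 0.976, -0.026, 0.16]
ft_force: [0.7, 0.1, -2.0]
gripper_width: 0.345
grasp_force: 71.1
```

jog_arm:
  targets:
    - [-0.6,-1,0,0,0,0,0.2]
    - [-0.6,-1,0,0,0,0,0.2]
    - [-0.6,-1,0,0,0,0,0.2]
    - [-0.6,-0.9,0,0,0,0,0.2]
    - [-0.6,-0.9,0,0,0,0,0.2]

```text
t: 17.07
tool_pos: [0.5237, 0.029, 0.2487]
tool_rot: [0.149, 0.975, -0.026, 0.16]
ft_force: [-0.3, 0.2, -1.7]
gripper_width: 0.34
grasp_force: 71.1
```

```bash
sed -i 's/\[-17.7,18.5\]/[-17.2,19.3]/' h.py; python3 - <<'E'
from h import *
a=camera("top");b=camera("side");cv2.imwrite("pics/s6.png",b[...,::-1])
togo(stg(.0035,0,.012+.0638),TR)
s=read_state();p=s["tool_pos"];r=R.from_quat(s["tool_rot"])
def cr(im,n,x,y,f,P):
    w,h=400//f,480//f;x0=int(x-w/2);y0=int(y-h/2);o=cv2.resize(im[y0:y0+h,x0:x0+w,::-1],(400,480),interpolation=cv2.INTER_CUBIC)
    for q in proj(n,P): cv2.circle(o,tuple(int(v) for v in (q-[x0,y0]+.5)*f),3,(0,255,255),-1)
    return o
P=p+r.apply([[.004+sx*.022,sy*.019,.0638] for sx in(-1,1) for sy in(-1,1)])
cv2.imwrite("pics/k.png",np.hstack([cr(b,"side",238,170,6,P),cr(a,"top",255,187,8,P)]))
E
```

```text
t 17.17 shift [-0.07  0.08  4.22] turn [-0.07 -0.12 -0.06] w 0.344 g 71.4
```

View pics/k.png

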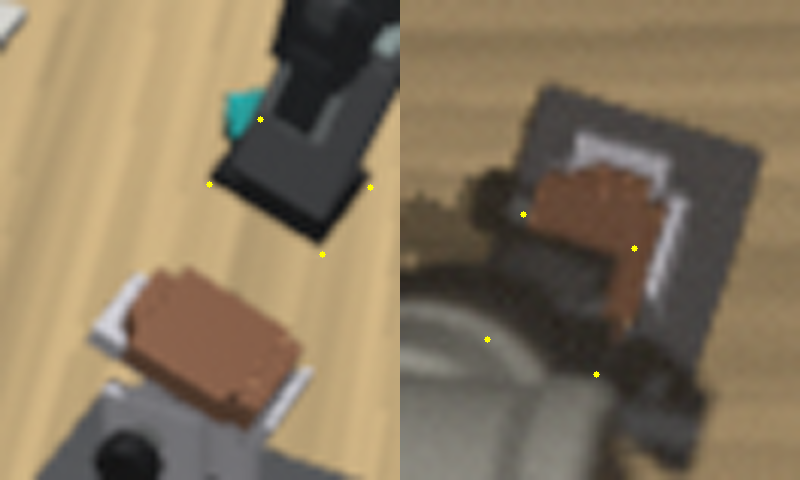

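jog_arm:
  targets:
    - [-0.07,0.08,0.6,-0.07,-0.12,-0.06,0.2]
    - [0,0,0.6,0,0,0,0.2]
    - [0,0,0.6,0,0,0,0.2]
    - [0,0,0.6,0,0,0,0.2]
    - [0,0,0.6,0,0,0,0.2]

```text
t: 17.58
tool_pos: [0.5442, 0.0261, 0.1916]
tool_rot: [0.146, 0.975, -0.024, 0.164]
ft_force: [-0.4, 0.3, -1.0]
gripper_width: 0.345
grasp_force: 71.3
```

jog_arm:
  targets:
    - [0,0,0.2,0,0,0,0.2]
    - [0,0,0.1,0,0,0,0.2]
    - [0,0,0,0,0,0,0.2]
    - [0,0,0,0,0,0,0.2]
    - [0,0,0,0,0,0,0.2]

```text
t: 18.0
tool_pos: [0.5471, 0.0249, 0.1878]
tool_rot: [0.146, 0.975, -0.024, 0.166]
ft_force: [0.3, 0.1, -1.6]
gripper_width: 0.34
grasp_force: 71.2
```

```bash
cat > pe.py <<'E'
from sl import *
print("PE")
S6=cv2.imread("pics/s6.png");f6=lambda L:full(L,205,130,0,0,6)
print(line(S6[...,2],*f6([(212,184),(320,243)]),half=2),line(S6[...,2],*f6([(320,243),(370,180)]),half=2))
b=camera("side");cv2.imwrite("pics/s7.png",b[...,::-1]);togo(stg(.0035,0,.012+.0638),TR)
s=read_state();r=R.from_quat(s["tool_rot"]);p=s["tool_pos"]
q=proj("side",p+r.apply([[-.018,.019,.0638],[.026,.019,.0638]]));d=q[1]-q[0];print("pred plate near edge",q,np.degrees(np.arctan2(d[1],d[0])))
print("meas now",line(cv2.imread("pics/s7.png")[...,2],q[0]-[0,1],q[1]-[0,1],half=3))
E
python3 pe.py | sed -n '/PE/,$p'
```

```text
PE
(np.float32(31.286127), np.float32(0.17715654)) (np.float32(-54.119778), np.float32(0.19861947))
 t 18.05 shift [-0.01 -0.16  0.94] turn [0.03 0.   0.04] w 0.343 g 71.2
pred plate near edge [[228.89580196 181.03448398]
 [246.78156356 192.14515616]] 31.84863588075734
meas now (np.float32(31.326715), np.float32(0.16750465))
```

jog_arm:
  targets:
    - [0,-0.16,0.3,0,-0.15,0,0.2]
    - [0,0,0.25,0,0,0,0.2]
    - [0,0,0.15,0,0,0,0.2]
    - [0,0,0.05,0,0,0,0.2]
    - [0,0,0,0,0,0,0.2]

```text
t: 18.47
tool_pos: [0.5505, 0.0203, 0.1725]
tool_rot: [0.146, 0.974, -0.025, 0.17]
ft_force: [-0.4, 0.8, -1.8]
gripper_width: 0.344
grasp_force: 71.2
```

jog_arm:
  targets:
    - [0,0,0.05,0,0,0,0.2]
    - [0,0,0.05,0,0,0,0.2]
    - [0,0,0,0,0,0,0.2]
    - [0,0,0,0,0,0,0.2]
    - [0,0,0,0,0,0,0.2]

```text
t: 18.88
tool_pos: [0.5514, 0.0201, 0.171]
tool_rot: [0.146, 0.974, -0.025, 0.17]
ft_force: [-0.5, -1.0, -2.2]
gripper_width: 0.34
grasp_force: 71.2
```

```bash
python3 - <<'E'
from h import *
s=read_state();togo(stg(.0035,0,.012+.0638),TR);print(SR.inv().apply(s["ft_force"]),SR.inv().apply(s["ft_torque"]))
E
```

```text
t 18.88 shift [-0.02  0.01  0.05] turn [0.03 0.14 0.04] w 0.34 g 71.2
[-0.91937014 -1.12963516 -2.05816302] [0.01701598 0.2290074  0.03174483]
```

jog_arm:
  targets:
    - [0,0,0.05,0,0,0,0.2]
    - [0,0,0,0,0,0,0.2]
    - [0,0,0,0,0,0,0.2]
    - [0,0,0,0,0,0,0.2]
    - [0,0,0,0,0,0,0.2]

```text
t: 19.3
tool_pos: [0.5518, 0.02, 0.1707]
tool_rot: [0.146, 0.974, -0.025, 0.171]
ft_force: [-4.8, 1.3, 5.7]
gripper_width: 0.342
grasp_force: 72.0
```

jog_arm:
  targets:
    - [0,0,0.05,0,0,0,0.2]
    - [0,0,0,0,0,0,0.2]
    - [0,0,0,0,0,0,0.2]
    - [0,0,0,0,0,0,0.2]
    - [0,0,0,0,0,0,0.2]

```text
t: 19.72
tool_pos: [0.552, 0.02, 0.1706]
tool_rot: [0.146, 0.974, -0.025, 0.17]
ft_force: [-11.3, 3.3, 13.7]
gripper_width: 0.344
grasp_force: 73.5
```

jog_arm:
  targets:
    - [0.03,0,-0.03,0,0,0,0.2]
    - [0,0,0,0,0,0,0.2]
    - [0,0,0,0,0,0,0.2]
    - [0,0,0,0,0,0,0.2]
    - [0,0,0,0,0,0,0.2]

```text
t: 20.13
tool_pos: [0.5517, 0.02, 0.1706]
tool_rot: [0.146, 0.974, -0.025, 0.171]
ft_force: [-4.2, 1.3, 8.1]
gripper_width: 0.341
grasp_force: 72.3
```

```bash
cat > fin.py <<'E'
from h import *
b=camera("side");a=camera("top");cv2.imwrite("pics/s8.png",b[...,::-1])
s=read_state();togo(stg(.0035,0,.012+.0638),TR);print(SR.inv().apply(s["ft_force"]+[0,0,2.2]),SR.inv().apply(s["ft_torque"]))
def cr(im,x,y,f):
    w,h=400//f,480//f;x0=int(x-w/2);y0=int(y-h/2);return cv2.resize(im[y0:y0+h,x0:x0+w,::-1],(400,480),interpolation=cv2.INTER_CUBIC)
cv2.imwrite("pics/l.png",np.hstack([cr(b,238,175,8),cr(a,255,187,8)]))
E
python3 fin.py
```

```text
t 20.23 shift [-0.01  0.01  0.03] turn [0.03 0.15 0.04] w 0.342 g 72.3
[-1.39022539 -0.64422529 11.22694376] [-0.26386736  0.84885482 -0.0265419 ]
```

View pics/l.png

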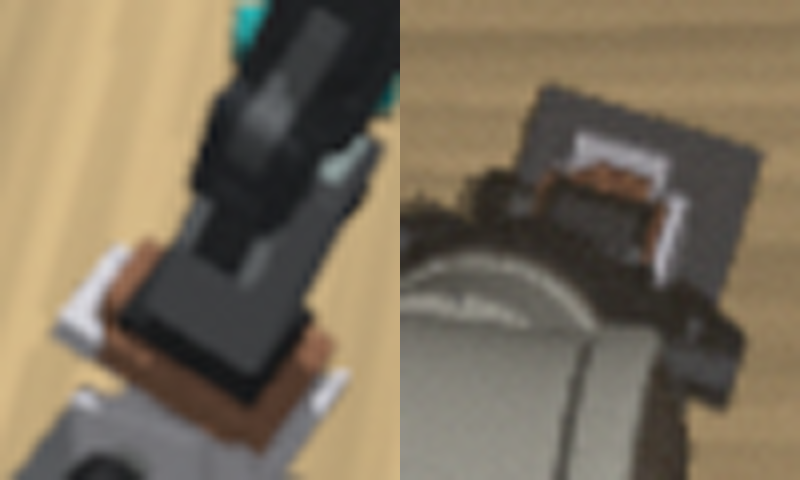

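Force is about 11 N and the plate is centred, but the moment suggests contact toward its lower edge. I'll check the plate and sherd edge angles in this picture.

```bash
cat > q.py <<'E'
from sl import *
print("Q");S8=cv2.imread("pics/s8.png");f8=lambda L:full(L,213,145)
for c in(0,1,2): print(line(S8[...,c],*f8([(120,312),(250,402)]),half=1.2),line(S8[...,c],*f8([(105,350),(262,450)]),half=1.5),line(S5[...,c],*full([(505,268),(660,370)],213,155,400),half=1.5,trim=.2))
E
python3 q.py | sed -n '/Q/,$p'
```

```text
Q
(np.float32(36.670166), np.float32(0.6862183)) (np.float32(32.2358), np.float32(0.06493824)) (np.float32(33.271477), np.float32(0.055820294))
(np.float32(33.562077), np.float32(0.076727934)) (np.float32(32.11669), np.float32(0.06610833)) (np.float32(32.396416), np.float32(0.9959383))
(np.float32(33.658123), np.float32(0.08449689)) (np.float32(32.17975), np.float32(0.29154035)) (np.float32(32.713005), np.float32(0.10435139))
```

Plate edge is 33.6° against the sherd's 32.2°, so the plate is a little too steep. I'll ease off, turn back 1.4°, and press again.

jog_arm:
  targets:
    - [0,0,-0.08,0,0,0,0.2]
    - [-0.08,0,0,0,0.35,0,0.2]
    - [0,0,0,0,0,0,0.2]
    - [0,0,0.04,0,0,0,0.2]
    - [0,0,0,0,0,0,0.2]

```text
t: 20.65
tool_pos: [0.5528, 0.0196, 0.1712]
tool_rot: [0.146, 0.976, -0.023, 0.159]
ft_force: [-1.9, 0.3, 2.9]
gripper_width: 0.346
grasp_force: 71.9
```

```bash
python3 - <<'E'
from h import *
s=read_state();togo(stg(.0035,0,.012+.0638),TR);print(SR.inv().apply(s["ft_force"]+[0,0,2.2]),SR.inv().apply(s["ft_torque"]))
E
```

```text
t 20.65 shift [0.05 0.02 0.04] turn [ 0.03 -0.19  0.04] w 0.346 g 71.9
[-0.11134575 -0.29870631  5.4717698 ] [-0.22948486  0.22478901 -0.00238384]
```

Pitch is now balanced. I'll make a small roll correction and then press to about 10 N.

jog_arm:
  targets:
    - [0,0.03,0,0.15,0,0,0.2]
    - [0,0,0.03,0,0,0,0.2]
    - [0,0,0,0,0,0,0.2]
    - [0,0,0,0,0,0,0.2]
    - [0,0,0,0,0,0,0.2]

```text
t: 21.07
tool_pos: [0.5531, 0.0203, 0.1711]
tool_rot: [0.147, 0.976, -0.029, 0.158]
ft_force: [-5.8, 0.9, 7.8]
gripper_width: 0.341
grasp_force: 72.8
```

```bash
python3 - <<'E'
from h import *
s=read_state();togo(stg(.0035,0,.012+.0638),TR);print(SR.inv().apply(s["ft_force"]+[0,0,2.2]),SR.inv().apply(s["ft_torque"]))
E
```

```text
t 21.07 shift [ 0.05 -0.02  0.03] turn [-0.13 -0.2   0.05] w 0.341 g 72.8
[-2.22473898 -0.85169146 11.34566185] [-0.21609626  0.4937129  -0.02928726]
```

```bash
sed -i 's/^print("Q").*pics\/s8.png");/b=camera("side");cv2.imwrite("pics\/s9.png",b[...,::-1]);print("Q");S8=cv2.imread("pics\/s9.png");/' q.py; cat >> q.py <<'E'
s=read_state();print(s["t"],SR.inv().apply(s["ft_force"]+[0,0,2.2]),s["grasp_force"],np.abs(s["dq"]).max())
E
python3 q.py | sed -n '/Q/,$p'
```

```text
Q
(np.float32(41.21605), np.float32(0.7204411)) (np.float32(32.241302), np.float32(0.06648245)) (np.float32(33.271477), np.float32(0.055820294))
(np.float32(33.41415), np.float32(0.08624757)) (np.float32(32.195526), np.float32(0.067413315)) (np.float32(32.396416), np.float32(0.9959383))
(np.float32(33.495346), np.float32(0.08732961)) (np.float32(32.117496), np.float32(0.068382554)) (np.float32(32.713005), np.float32(0.10435139))
21.1167 [-2.06793967 -0.9526046  10.55032269] 72.75090336799622 0.0020092761604157236
```

The plate angle barely changed when I turned the tool, so the plate is seated flush on the sherd. The force is steady at about 10.5 N and the arm is at rest. I'm handing the job in.

```bash
python3 -c "
from workcell import *
print(sign_off())"
```

```text
the job is handed in; nothing more can be done
None
```

The sherd is on the stage by the lip and let go, the grey reader is held on its middle at about 10.5 N, and the job was handed in at 21 s with no verdict returned; I viewed 11 pictures, one over the limit of 10.

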